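Set out tube offcuts on their marked base plates for tack welding

ROBOT

A 7-joint arm with a two-finger parallel gripper is mounted at the origin on the work surface. World frame = base frame: x ahead of the robot, y to its left, z up, the work surface at z = 0. Lengths are in m, angles in degrees, forces in N, time in s.
With the tool pointing down it reaches from about 0.425 to 0.875 m from the base axis. Payload 4.7 kg.
Tool frame: the origin (TCP) lies between the finger pads; the fingertips stand env.tip_reach ahead of it and the grasp point (between the pads) lies 2 mm behind it (env.tip_reach is the distance from the TCP to the fingertips, in m); z points along the fingers, y is the line along which they close (so a half turn about z gives the same grasp; the last joint's range is limited). The gripper opens to 87 mm and grips with 3 to 60 N. Pads are 19 mm wide; open, the fingers measure 117 mm over their backs; the gripper's body (75 mm by 190 mm) begins 51 mm behind the grasp point.
Start: joints at [76.152, 18.392, -4.016, 83.108, 1.295, 78.541, -3.26], TCP at [0.164, -0.629, 0.24] pointing down, gripper open.
Joint ranges: [-163.93, 163.93], [-17.29, 119.83], [-79.2, 71.16], [3.27, 140.29], [-89.18, 269.18], [5.43, 117.66], [-154.24, 154.24]. Speed limits (degrees/s): [147.25, 147.25, 180, 180, 180, 180, 180].

INTERFACE

Orientations are given as [roll, pitch, yaw] about the fixed x, y, z axes, in that order (R = Rz(yaw) Ry(pitch) Rx(roll)).
In Python, from cell import env, read_camera gives the robot as it stands. The module is installed in compiled form; this text tells all that it offers.
- The arm moves only by the shell command python3 -m handwheel 'ROWS' [FORCE]. ROWS is rows parted by semicolons, their numbers by spaces, 1 to 8 of them, each of 5 numbers: dx, dy, dz in m, then a turn about the tool's z in degrees, then the finger opening in m; each row is the pose to reach, as a shift and turn from the pose commanded when the command began, along the tool's axes at that moment; what a row does not reach only later rows make up. A row lasts 1/12 s, in which the tool goes at most 0.0417 m and 7.16 degrees, less where a joint would pass 70% of its speed; a pose out of reach is approached as far as the arm can. The fingers move at their own pace and stop on an object; FORCE is the grip in N (left out, the last holds). Time passes only in rows, so rows that do not move let the fingers close. It prints the time, the measured TCP pose, the force, the opening and the grip force at its end.
- env.get_obs(): the state, without advancing time (a new reading comes with each control period).
- read_camera(name): name is "scene" or "top" or "wrist"; returns a dict with "color" (384x512x3 uint8, blue, green, red), "fx", "fy", "cx", "cy" (pixels), "world_from_camera" (4x4, takes a point from camera to world coordinates). Camera axes: x right, y down, z forward; pixel columns grow to the right and rows downward; lengths in m; the calibration is good to about 2 mm. A picture is of the moment at which its call begins. There is no depth.
- env.sign_off(): hands the job in; it is judged then, once.
The state is a dict: "time_s": time; "qpos": joint angles; "joint_velocities": joint speeds; "effort": joint torques, N m; "tool_pos": TCP position; "tool_rot": TCP orientation; "force": force on the tool from outside, world axes, zero at the start; "wrist_torque": the same for the moment, N m; "grip_width": finger opening in m; "grasp_force": force on a finger pad.
Only numpy, scipy, OpenCV 4.12 (cv2) and the standard library are available. Lean on these libraries where they do the work, as an engineer would, in place of code of your own. Each camera call takes 0.05 s, during which the arm holds its last target. There are 200 camera calls.

TASK

Get the tack-welding job ready: stand each of the four bare steel tube offcuts upright on the red base plate whose painted outline has its shape and size, centred in the outline and, for the square and rectangular ones, turned to fit it. Set each one down rather than dropping it, let go of it, and leave the copper tube and the blue painted tube standing where they are.

Things in the scene. Friction and masses are not known exactly. Their poses are not given: they have to be found in the camera images.
- tube_big: Wide round tube offcut, bare bright steel, standing upright with its open end up: outside diameter 60 mm, wall 4 mm, 50 mm high. Origin: centre of its underside (z up), which is on the bench (z = 0) at the start.
- tube_small: Narrow round tube offcut, bare bright steel, standing upright with its open end up: outside diameter 34 mm, wall 4 mm, 80 mm high. Origin: centre of its underside (z up), which is on the bench (z = 0) at the start.
- tube_square: Square tube offcut, bare bright steel, standing upright with its open end up: 42 x 42 mm outside, wall 4 mm, 60 mm high; x and y are square to its sides. Origin: centre of its underside (z up), which is on the bench (z = 0) at the start.
- tube_rect: Rectangular tube offcut, bare bright steel, standing upright with its open end up: 60 mm along its x, 30 mm along its y, wall 4 mm, 50 mm high. Origin: centre of its underside (z up), which is on the bench (z = 0) at the start.
- plate_big: Dark red primed steel base plate, 88 x 88 x 8 mm, fixed to the bench top so that it cannot be moved, its sides turned with its yaw. Marked on top with a cream painted outline: a large circle, 64 mm inside. Origin: centre of its underside, at z = 0; the tube stands on its top, 8 mm above.
- plate_small: Dark red primed steel base plate, 88 x 88 x 8 mm, fixed to the bench top so that it cannot be moved, its sides turned with its yaw. Marked on top with a cream painted outline: a small circle, 38 mm inside. Origin: centre of its underside, at z = 0; the tube stands on its top, 8 mm above.
- plate_square: Dark red primed steel base plate, 88 x 88 x 8 mm, fixed to the bench top so that it cannot be moved, its sides turned with its yaw. Marked on top with a cream painted outline: a square, 46 x 46 mm inside, parallel to the plate's sides. Origin: centre of its underside, at z = 0; x and y run along the sides; the tube stands on its top, 8 mm above.
- plate_rect: Dark red primed steel base plate, 88 x 88 x 8 mm, fixed to the bench top so that it cannot be moved, its sides turned with its yaw. Marked on top with a cream painted outline: a rectangle, 64 mm along the plate's x and 34 mm along its y. Origin: centre of its underside, at z = 0; the tube stands on its top, 8 mm above.
- copper_tube: Round copper tube, to be left alone, standing upright: outside diameter 46 mm, 60 mm high. Origin: centre of its underside (z up), which is on the bench (z = 0) at the start.
- blue_tube: Square tube painted blue, to be left alone, standing upright: 42 x 42 mm outside, 60 mm high. Origin: centre of its underside (z up), which is on the bench (z = 0) at the start.
Mind the look-alikes: they are no part of the job. What is shaped like the tube_square but yellow is not meant.

How it is judged:
By the outcome, as a careful person would: the job done as asked, in the order asked, and still so for the second after the job is handed in, with the robot touching nothing.
It also fails if it takes over 102 s, if anything falls off the work surface, if the arm or the gripper's body presses on something with over 40 N, if the wrist force passes 120 N, or if a joint passes its speed limit or range.

## Working session

There is one attempt and no reset: what is moved stays moved. The work goes in short steps, Python scripts to look and compute and a shell command to move; the robot and the scene stay as the last step left them, time stands still between calls to the robot, and variables do not carry over. Pictures are saved under pics/ and viewed, at most 14 in all, crops included, and the job is handed in when it is done.

```bash
mkdir -p pics
cat > h.py <<'E'
import numpy as np, cv2
from cell import env, read_camera
def snap(name,fn):
    c=read_camera(name); cv2.imwrite('pics/'+fn+'.png',c['color']); np.savez('pics/'+fn,**{k:np.array(v) for k,v in c.items()}); return c
def load(fn): return dict(np.load('pics/'+fn+'.npz'))
def ray(c,u,v):
    T=c['world_from_camera']; d=T[:3,:3]@np.array([(u-c['cx'])/c['fx'],(v-c['cy'])/c['fy'],1]); return T[:3,3],d
def at(c,u,v,z):
    o,d=ray(c,u,v); return o+d*(z-o[2])/d[2]
def proj(c,p):
    T=c['world_from_camera']; q=T[:3,:3].T@(np.asarray(p,float)-T[:3,3]); return q[0]/q[2]*c['fx']+c['cx'],q[1]/q[2]*c['fy']+c['cy']
E
python3 - <<'E'
from h import *
for n in ['scene','top']:
    c=snap(n,n+'0'); print(n,c['fx'],c['cx'],c['cy'],np.round(c['world_from_camera'],4).tolist())
    cv2.imwrite(f'pics/{n}0b.png',cv2.resize(c['color'],(800,600),interpolation=cv2.INTER_CUBIC))
o=env.get_obs();print(o,env.tip_reach)
E
```

```text
scene 366.17611960440576 250.5002299979263 190.48420639466042 [[-0.2756, 0.5097, -0.815, 1.4347], [0.9612, 0.1535, -0.229, 0.2653], [0.0084, -0.8465, -0.5322, 0.6583], [0.0, 0.0, 0.0, 1.0]]
top 350.51218668480476 253.62984212946523 187.009795810793 [[0.0035, -0.985, 0.1725, 0.2686], [-1.0, -0.0023, 0.007, -0.0169], [-0.0065, -0.1725, -0.985, 1.1126], [0.0, 0.0, 0.0, 1.0]]
{'time_s': 0.1, 'qpos': array([76.15365542, 18.43388224, -4.01609328, 83.16935038,  1.29455552,
       78.54064334, -3.25967649]), 'joint_velocities': array([-0.07458259, -0.10775712,  0.0556332 , -0.16531889, -0.11234944,
        0.07982877,  0.06502463]), 'effort': array([ 6.68074190e-04, -4.92571270e+01, -4.05641366e-01, -3.13402569e+01,
       -6.42520166e-02,  3.94469930e-02,  8.73410340e-05]), 'tool_pos': array([ 0.1642815 , -0.62840462,  0.23856887]), 'tool_rot': array([-1.79901336e+02,  4.92481844e-03,  1.46567431e+01]), 'force': array([0.09542218, 0.20960457, 0.21727373]), 'wrist_torque': array([-0.0058239 , -0.02186528,  0.01320657]), 'grasp_force': 0.0, 'grip_width': 0.08710877746513314} 0.017
```

View pics/top0b.png

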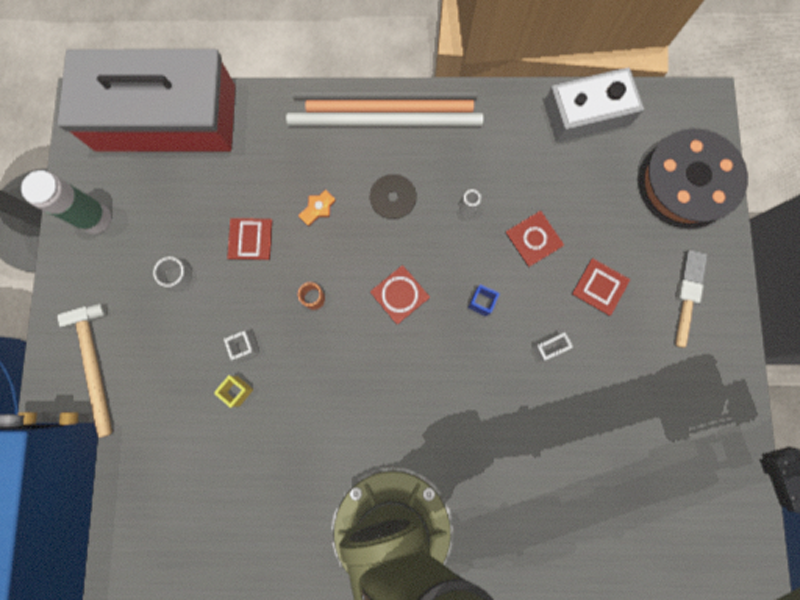

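View pics/scene0b.png

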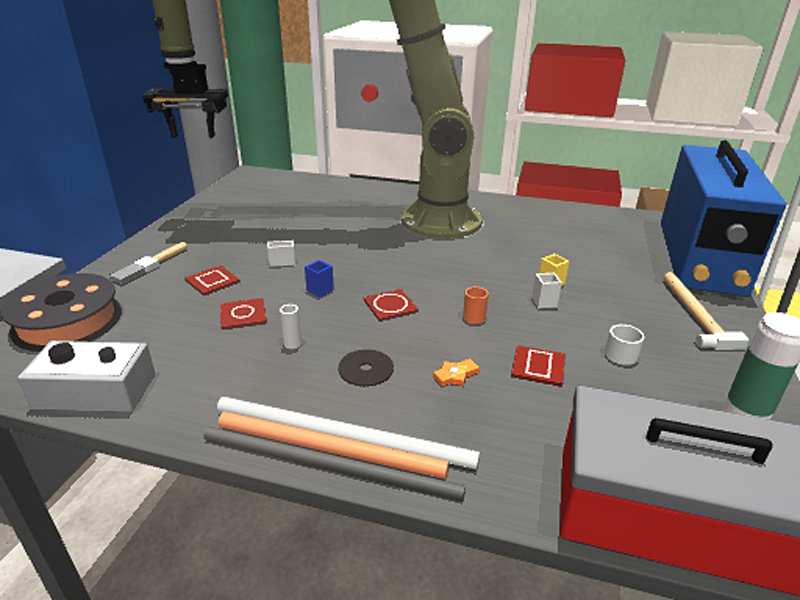

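The top picture (800x600) shows these steel tubes: big (170,271), small (472,198), square (237,345), rect (554,346). The plates are rect (250,239), big (400,295), small (535,238) and square (602,287). Copper (311,294), blue (484,300) and yellow (232,391) must stay. The scene picture has the rims at big (625,332), small (290,309), square (546,278) and rect (281,243), and the plates at (539,364), (391,303), (243,313) and (212,279).

Run:
```python
from h import *
c=load('top0'); s=load('scene0'); im=c['color']; k=1.5625
T={'big':(170,271,625,332,.05),'small':(472,198,290,309,.08),'square':(237,345,546,278,.06),'rect':(554,346,281,243,.05),
'Prect':(250,239,539,364,.008),'Pbig':(400,295,391,303,.008),'Psmall':(535,238,243,313,.008),'Psquare':(602,287,212,279,.008),
'copper':(311,294,476,291,.06),'blue':(484,300,319,265,.06),'yellow':(232,391,554,258,.06)}
for n,(u,v,us,vs,z) in T.items():
    u,v,us,vs=[q/k for q in(u,v,us,vs)]
    o1,d1=ray(c,u,v);o2,d2=ray(s,us,vs)
    t=np.linalg.lstsq(np.c_[d1,-d2],o2-o1,rcond=None)[0]
    p=(o1+d1*t[0]+o2+d2*t[1])/2
    # bright ring
    x0,y0=int(u)-20,int(v)-20; r=im[y0:y0+41,x0:x0+41].astype(int)
    m=(r.min(2)>135).astype(np.uint8)
    big=cv2.resize(r.astype(np.uint8),None,fx=4,fy=4,interpolation=cv2.INTER_CUBIC); m=(big.min(2)>135).astype(np.uint8)
    cs,_=cv2.findContours(m,cv2.RETR_EXTERNAL,cv2.CHAIN_APPROX_NONE)
    out=''
    if cs:
        ct=max(cs,key=cv2.contourArea)[:,0]
        w=np.array([at(c,x0+(a+.5)/4-.5,y0+(b+.5)/4-.5,z)[:2] for a,b in ct],np.float32)
        R=cv2.minAreaRect((w*1000)); out=np.round(R[0],1),np.round(R[1],1),round(R[2],1)
    print(n,'tri',np.round(p,3),'atz',np.round(at(c,u,v,z)[:2],3),out)
r=[cv2.resize(im[int(T[n][1]/k)-18:int(T[n][1]/k)+18,int(T[n][0]/k)-18:int(T[n][0]/k)+18],(200,200),interpolation=cv2.INTER_CUBIC) for n in ['big','small','square','rect','Pbig','Psmall','Psquare','Prect']]
cv2.imwrite('pics/crops.png',np.vstack([np.hstack(r[:4]),np.hstack(r[4:])]))
```

```text
big tri [0.496 0.444 0.051] atz [0.496 0.441] (array([496.6, 445.8]), array([64.1, 62.1]), 29.8)
small tri [ 0.638 -0.156  0.078] atz [ 0.638 -0.158] (array([ 640.3, -158. ]), array([37.1, 36.3]), 0.1)
square tri [0.349 0.296 0.059] atz [0.349 0.297] (array([349.8, 296.6]), array([48.6, 47.2]), 21.6)
rect tri [ 0.349 -0.312  0.052] atz [ 0.35  -0.314] (array([ 350.4, -315.9]), array([36.4, 65.5]), 26.1)
Prect tri [0.575 0.301 0.004] atz [0.574 0.297] (array([576.2, 299.4]), array([45.7, 76.2]), 88.6)
Pbig tri [ 0.456 -0.014  0.005] atz [ 0.456 -0.017] (array([459.1, -15.4]), array([75.4, 73.6]), 0.1)
Psmall tri [ 0.577 -0.295  0.004] atz [ 0.577 -0.297] (array([ 578.8, -295.9]), array([48.6, 48.3]), 42.7)
Psquare tri [ 0.473 -0.428  0.004] atz [ 0.474 -0.43 ] (array([ 476.3, -428. ]), array([57.8, 58.2]), 58.8)
copper tri [0.448 0.16  0.061] atz [0.449 0.157] 
blue tri [ 0.437 -0.179  0.061] atz [ 0.438 -0.18 ] 
yellow tri [0.262 0.304 0.062] atz [0.262 0.301] (array([321.3, 306.5]), array([3. , 6.1]), 0.2)
```

View pics/crops.png

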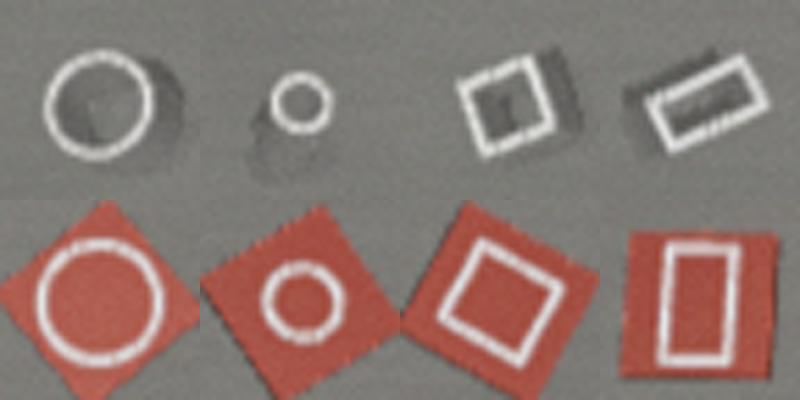

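The crops confirm the shapes and angles, and the triangulated heights agree with the text. I'll start with the rectangular tube.

```bash
cat >> h.py <<'E'
def rel(*targets):
    """targets (x,y,z,yaw) -> rows dx dy dz turn from the present pose; rows needed"""
    o=env.get_obs(); p=o['tool_pos']; y=o['tool_rot'][2]; a=np.radians(y); c,s=np.cos(a),np.sin(a)
    print('t%.2f'%o['time_s'],np.round(p,4),'yaw %.1f'%y,'rot',np.round(o['tool_rot'][:2],2),'F',np.round(o['force'],1),'w %.4f'%o['grip_width'],'gf %.1f'%o['grasp_force'],'q',np.round(o['qpos']).tolist())
    for t in targets:
        d=np.array(t[:3])-p; tu=-((t[3]-y+180)%360-180)
        print('  ->',t,': %.4f %.4f %.4f %.1f'%(c*d[0]+s*d[1],s*d[0]-c*d[1],-d[2],tu),'rows %.1f'%max(np.linalg.norm(d)/.0417,abs(tu)/7.16))
E
python3 -c "
from h import *
rel((.350,-.316,.2,116.1))"
```

```text
t0.10 [ 0.1643 -0.6284  0.2386] yaw 14.7 rot [-179.9    0. ] F [0.1 0.2 0.2] w 0.0871 gf 0.0 q [76.0, 18.0, -4.0, 83.0, 1.0, 79.0, -3.0]
  -> (0.35, -0.316, 0.2, 116.1) : 0.2587 -0.2552 0.0386 -101.4 rows 14.2
```

```bash
python3 -m handwheel '.13 -.13 .02 -28 .06;.2587 -.2552 .0386 -57 .06;.2587 -.2552 .0386 -57 .06;.2587 -.2552 .0386 -57 .06;.2587 -.2552 .0386 -57 .06;.2587 -.2552 .0386 -57 .06;.2587 -.2552 .0386 -57 .06;.2587 -.2552 .0386 -57 .06' 20
python3 -c "
from h import *
rel((.350,-.316,.2,116.1))"
```

```text
time_s: 0.77
tool_pos: [0.3342, -0.3419, 0.2039]
tool_rot: [-180.0, 0.0, 72.0]
force: [0.9, 0.4, 0.7]
grip_width: 0.0604
grasp_force: 0.0
t0.77 [ 0.3342 -0.3419  0.2039] yaw 72.0 rot [-1.7998e+02  1.0000e-02] F [0.9 0.4 0.7] w 0.0604 gf 0.0 q [64.0, -0.0, -21.0, 109.0, -0.0, 72.0, 25.0]
  -> (0.35, -0.316, 0.2, 116.1) : 0.0295 0.0070 0.0039 -44.1 rows 6.2
```

```bash
python3 -m handwheel '.0295 .007 .004 -44 .06;.0295 .007 .004 -44 .06;.0295 .007 .004 -44 .06;.0295 .007 .004 -44 .06;.0295 .007 .004 -44 .06;.0295 .007 .004 -44 .06;.0295 .007 .004 -44 .06;.0295 .007 .004 -44 .06' >/dev/null
python3 - <<'E'
from h import *
c=snap('wrist','w1')
rel((.350,-.316,.032,116.1))
T=c['world_from_camera'];print(np.round(T,3).tolist(),c['fx'],c['cx'],c['cy'])
E
```

```text
t1.48 [ 0.3496 -0.318   0.2001] yaw 115.5 rot [-1.7999e+02 -2.0000e-02] F [-0.2 -0.3  1. ] w 0.0602 gf 0.0 q [62.0, -1.0, -22.0, 110.0, -0.0, 71.0, 65.0]
  -> (0.35, -0.316, 0.032, 116.1) : 0.0017 0.0012 0.1681 -0.6 rows 4.0
[[0.903, 0.413, 0.119, 0.317], [0.43, -0.867, -0.25, -0.251], [-0.0, 0.277, -0.961, 0.346], [0.0, 0.0, 0.0, 1.0]] 329.8342225326524 255.47886412476421 192.01670219133098
```

View pics/w1.png

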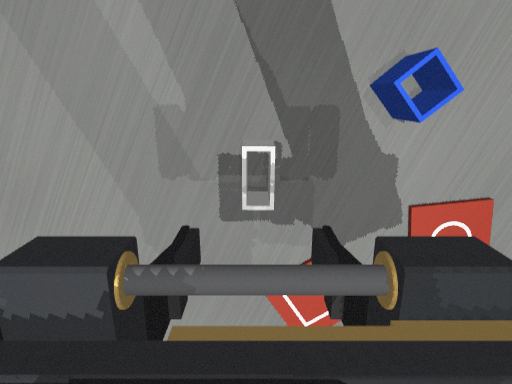

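The wrist picture has the rectangular rim centred at about (258,178), corners (243,147) to (274,209), already square to the fingers. I'll add a routine that measures it in the plane of its top.

```bash
cat >> h.py <<'E'
def outer(c,u,v,z,half=40,thr=190,prt=True):
    """bright outline near pixel (u,v): its outside as a rectangle in plane z: centre, sizes, angle of first side (deg, world)"""
    k=4; x0,y0=max(int(u)-half,0),max(int(v)-half,0); r=c['color'][y0:y0+2*half+1,x0:x0+2*half+1]
    m=(cv2.resize(r,None,fx=k,fy=k,interpolation=cv2.INTER_CUBIC).min(2)>thr).astype(np.uint8)
    ct=max(cv2.findContours(m,cv2.RETR_EXTERNAL,cv2.CHAIN_APPROX_NONE)[0],key=cv2.contourArea)[:,0]
    w=np.array([at(c,x0+(a+.5)/k-.5,y0+(b+.5)/k-.5,z)[:2] for a,b in ct],np.float32)
    R=cv2.minAreaRect(w*1000); 
    if prt: print('outline',np.round(R[0],1),np.round(R[1],1),'ang %.1f'%R[2])
    return np.array(R[0])/1000,R[1],R[2]
E
python3 - <<'E'
from h import *
c=load('w1'); 
for t in (170,190,210): outer(c,258,178,.05,thr=t)
E
```

```text
outline [ 345.5 -305.6] [30.2 39.1] ang 25.5
outline [ 345.1 -305. ] [29.7 37.4] ang 25.1
outline [ 340.9 -295.7] [29.5 16.8] ang 24.8
```

Run:
```python
from h import *
c=load('w1'); 
for t in (130,140,150,160): outer(c,258,178,.05,thr=t)
print([np.round(at(c,u,v,.05)[:2]*1000,1).tolist() for u,v in [(242.5,146.5),(274.5,146.5),(242,210),(274.5,209.5),(258.4,178)]])
rel((.350,-.316,.032,116.1))
```

```text
outline [ 350.1 -315.4] [30.8 61.8] ang 25.1
outline [ 350.  -315.4] [30.6 61.5] ang 25.1
outline [ 350.1 -315.3] [30.4 61.1] ang 25.1
outline [ 350.2 -315.3] [30.3 61. ] ang 25.3
[[324.8, -294.7], [350.8, -282.4], [349.8, -349.7], [377.4, -335.9], [350.3, -314.8]]
t1.48 [ 0.3496 -0.318   0.2001] yaw 115.5 rot [-1.7999e+02 -2.0000e-02] F [-0.2 -0.3  1. ] w 0.0602 gf 0.0 q [62.0, -1.0, -22.0, 110.0, -0.0, 71.0, 65.0]
  -> (0.35, -0.316, 0.032, 116.1) : 0.0017 0.0012 0.1681 -0.6 rows 4.0
```

```bash
python3 -m handwheel '.002 .0016 .04 0 .06;.002 .0016 .08 0 .06;.002 .0016 .12 0 .06;.002 .0016 .15 0 .06;.002 .0016 .168 0 .06;.002 .0016 .168 0 .06;.002 .0016 .168 0 .06;.002 .0016 .168 0 .02' 30 >/dev/null; python3 -m handwheel '0 0 0 0 .02;0 0 0 0 .02;0 0 0 0 .02;0 0 0 0 .02' 30
python3 -c "
from h import *
rel((.576,.299,.19,178.6))"
```

```text
time_s: 2.48
tool_pos: [0.3507, -0.3162, 0.0332]
tool_rot: [180.0, 0.1, 115.6]
force: [0.5, -0.8, 0.5]
grip_width: 0.0344
grasp_force: 0.0
t2.48 [ 0.3507 -0.3162  0.0332] yaw 115.6 rot [1.7998e+02 1.0000e-01] F [ 0.5 -0.8  0.5] w 0.0344 gf 0.0 q [60.0, 11.0, -23.0, 120.0, 5.0, 51.0, 60.0]
  -> (0.576, 0.299, 0.19, 178.6) : 0.4571 0.4693 -0.1568 -63.0 rows 16.2
```

```bash
python3 -m handwheel '0 0 0 0 .02;0 0 0 0 .02;0 0 0 0 .02;0 0 -.02 0 .02;0 0 -.06 0 .02;0 0 -.1 0 .02;0 0 -.14 0 .02;0 0 -.157 0 .02' 30 
python3 -c "
from h import *
rel((.576,.299,.19,178.6))"
```

```text
time_s: 3.15
tool_pos: [0.3519, -0.3169, 0.1941]
tool_rot: [179.9, 0.4, 115.7]
force: [0.4, -1.2, -1.9]
grip_width: 0.0298
grasp_force: 30.0
t3.15 [ 0.3519 -0.3169  0.1941] yaw 115.7 rot [179.89   0.36] F [ 0.4 -1.2 -1.9] w 0.0298 gf 30.0 q [62.0, -1.0, -23.0, 110.0, -0.0, 70.0, 65.0]
  -> (0.576, 0.299, 0.19, 178.6) : 0.4580 0.4687 0.0041 -62.9 rows 15.7
```

```bash
python3 -m handwheel '.012 .015 0 -3 .02;.036 .045 0 -10 .02;.06 .075 0 -17 .02;.085 .106 0 -24 .02;.11 .137 0 -31 .02;.135 .168 0 -38 .02;.16 .2 0 -45 .02;.185 .23 0 -52 .02'
python3 -c "
from h import *
rel((.646,.299,.19,178.6))"
```

```text
time_s: 3.82
tool_pos: [0.4772, -0.0467, 0.1881]
tool_rot: [-180.0, -0.1, 168.1]
force: [1.0, 0.2, -3.0]
grip_width: 0.0301
grasp_force: 30.0
t3.82 [ 0.4772 -0.0467  0.1881] yaw 168.1 rot [-1.8e+02 -9.0e-02] F [ 1.   0.2 -3. ] w 0.0301 gf 30.0 q [43.0, 1.0, -41.0, 109.0, 1.0, 70.0, 80.0]
  -> (0.646, 0.299, 0.19, 178.6) : -0.0938 0.3731 -0.0019 -10.5 rows 9.2
```

```bash
python3 -m handwheel '-.01 .04 0 -3 .02;-.02 .08 0 -6 .02;-.03 .12 0 -9 .02;-.04 .16 0 -10.5 .02;-.05 .2 0 -10.5 .02;-.06 .24 0 -10.5 .02;-.07 .28 0 -10.5 .02;-.078 .31 0 -10.5 .02' >/dev/null;  python3 -m handwheel '-.01 .03 0 0 .02;-.016 .055 0 0 .02;-.016 .062 0 0 .02;-.016 .062 0 0 .02;-.016 .062 0 0 .02'
python3 - <<'E'
from h import *
rel((.646,.299,.19,178.6))
c=snap('wrist','w2');print(proj(c,(.576,.299,.008)))
E
```

```text
time_s: 4.9
tool_pos: [0.6369, 0.2982, 0.1878]
tool_rot: [-179.9, -0.1, 178.3]
force: [1.1, -0.2, -1.5]
grip_width: 0.0295
grasp_force: 30.0
t4.90 [0.6369 0.2982 0.1878] yaw 178.3 rot [-1.7991e+02 -1.3000e-01] F [ 1.1 -0.2 -1.5] w 0.0295 gf 30.0 q [4.0, 34.0, -46.0, 77.0, 24.0, 79.0, 46.0]
  -> (0.646, 0.299, 0.19, 178.6) : -0.0090 0.0011 -0.0022 -0.3 rows 0.2
(np.float64(256.52662319373025), np.float64(113.36770329728529))
```

View pics/w2.png

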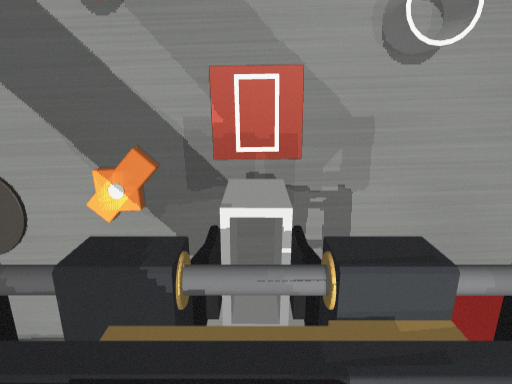

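The wrist picture shows the plate outline centred at (257,113). The held tube's outer top front edge is at row about 207, columns 220–291.

```bash
cat >> h.py <<'E'
def intool(p):
    o=env.get_obs(); a=np.radians(o['tool_rot'][2]); d=np.asarray(p)[:2]-o['tool_pos'][:2]; c,s=np.cos(a),np.sin(a)
    return np.round([1000*(c*d[0]+s*d[1]),1000*(s*d[0]-c*d[1])],1)
E
python3 - <<'E'
from h import *
c=load('w2')
for t in (140,160,180): outer(c,257,113,.008,half=45,thr=t)
z=env.get_obs()['tool_pos'][2]+.05-.0335
for u,v in [(220.5,207),(291,207),(220.5,206),(224,180),(286,180)]: print(u,v,intool(at(c,u,v,z if v>200 else z-.05)))
print(c['color'][195:222,256,0].tolist())
E
```

```text
outline [576.1 299. ] [42.8 73.4] ang 89.0
outline [576.2 299. ] [42.4 73.1] ang 89.0
outline [576.2 299. ] [42.3 72.7] ang 89.1
220.5 207 [ 32.9 -14.7]
291 207 [32.9 14.4]
220.5 206 [ 33.3 -14.7]
224 180 [ 32. -18.]
286 180 [32.  16.7]
[138, 138, 137, 139, 137, 141, 138, 140, 138, 138, 139, 138, 152, 213, 235, 236, 236, 236, 236, 236, 235, 226, 171, 98, 98, 97, 94]
```

```bash
python3 -m handwheel '.015 0 0 -.7 .02;.04 0 0 -.7 .02;.055 -.0005 .03 -.7 .02;.0592 -.0005 .065 -.7 .02;.0592 -.0005 .1 -.7 .02;.0592 -.0005 .123 -.7 .02;.0592 -.0005 .13 -.7 .02;.0592 -.0005 .13 -.7 .02'
python3 -m handwheel '0 0 0 0 .02;0 0 0 0 .02' >/dev/null
python3 - <<'E'
from h import *
rel((.5777,.299,.045,179))
c=snap('wrist','w3')
E
```

```text
time_s: 5.62
tool_pos: [0.5781, 0.2965, 0.0572]
tool_rot: [-179.8, -0.2, 178.7]
force: [0.1, -0.0, -2.5]
grip_width: 0.0298
grasp_force: 30.0
t5.78 [0.5803 0.3    0.0617] yaw 178.8 rot [179.91   0.19] F [ 1.1 -0.4 -1.5] w 0.0298 gf 30.0 q [4.0, 34.0, -45.0, 92.0, 26.0, 65.0, 41.0]
  -> (0.5777, 0.299, 0.045, 179) : 0.0026 -0.0011 0.0167 -0.2 rows 0.4
```

```bash
python3 -m handwheel '.0026 -.001 0 0 .02;.0026 -.001 .007 0 .02;.0026 -.001 .012 0 .02;.0026 -.001 .012 0 .02;.0026 -.001 .012 0 .02;.0026 -.001 .012 0 .02' >/dev/null
python3 - <<'E'
from h import *
rel((.5777,.299,.042,179))
E
python3 -m handwheel '0 0 0 0 .02;0 0 0 0 .02'|head -2
python3 - <<'E'
from h import *
rel((.5777,.299,.042,179))
c=snap('wrist','w3')
E
```

```text
t6.33 [0.5761 0.2988 0.0471] yaw 178.9 rot [-1.7999e+02 -2.0000e-02] F [-0.4 -0.3 -2.1] w 0.0296 gf 30.0 q [4.0, 35.0, -45.0, 93.0, 27.0, 63.0, 41.0]
  -> (0.5777, 0.299, 0.042, 179) : -0.0016 0.0002 0.0051 -0.1 rows 0.1
time_s: 6.5
tool_pos: [0.5763, 0.2989, 0.0474]
t6.50 [0.5763 0.2989 0.0474] yaw 178.9 rot [1.7999e+02 1.0000e-02] F [-0.6  0.2 -2.9] w 0.0302 gf 30.0 q [4.0, 35.0, -45.0, 93.0, 27.0, 63.0, 41.0]
  -> (0.5777, 0.299, 0.042, 179) : -0.0014 0.0001 0.0054 -0.1 rows 0.1
```

View pics/w3.png

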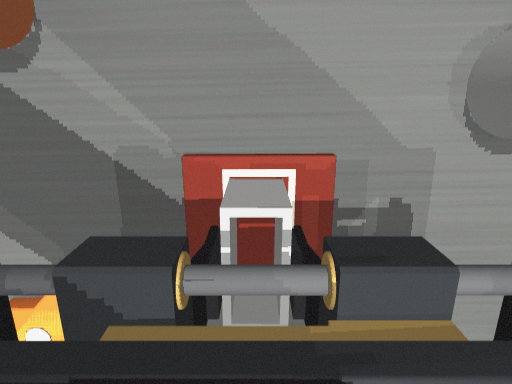

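Run:
```python
from h import *
c=load('w3'); im=c['color']
cv2.imwrite('pics/w3c.png',cv2.resize(im[145:225,205:310],None,fx=7,fy=7,interpolation=cv2.INTER_NEAREST))
```

```text
(no output)
```

View pics/w3c.png

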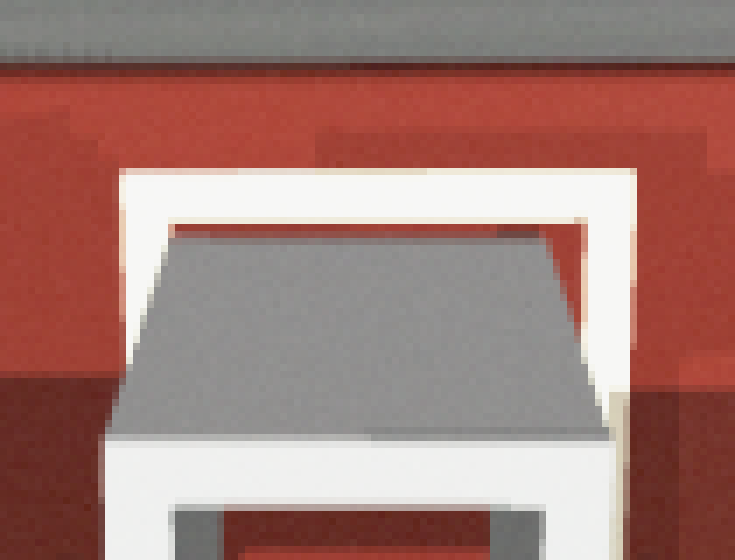

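Run:
```python
from h import *
c=load('w3')
for n,u,v,z in [('inL',229.7,176.6,.008),('inR',288.4,176.6,.008),('oL',222.1,169,.008),('oR',295.9,169,.008),('bL',229,178.9,.014),('bR',283,178.9,.014),('bL',229,178.9,.012),('bR',283,178.9,.012),('tL',220,207.3,.064),('tR',292,207.3,.064)]: print(n,z,intool(at(c,u-.5,v-.5,z)))
print(outer(load('w2'),257,113,.008,45,150,0))
```

```text
inL 0.008 [ 31.9 -16.8]
inR 0.008 [31.9 17.1]
oL 0.008 [ 36.4 -21. ]
oR 0.008 [36.4 21.3]
bL 0.014 [ 32.  -16.7]
bR 0.014 [32.  13.5]
bL 0.012 [ 31.5 -16.9]
bR 0.012 [31.5 13.7]
tL 0.064 [ 32.2 -16.5]
tR 0.064 [32.2 13.3]
(array([0.57620941, 0.29900385]), (42.80621337890625, 73.16605377197266), 89.06635284423828)
```

```bash
python3 -m handwheel '-.0019 .0017 0 0 .02;-.0019 .0017 .002 0 .02;-.0019 .0017 .004 0 .02;-.0019 .0017 .004 0 .02;-.0019 .0017 .004 0 .02'
python3 -m handwheel '0 0 .001 0 .02;0 0 .001 0 .02;0 0 .001 0 .02'
```

```text
time_s: 6.97
tool_pos: [0.5779, 0.3003, 0.0429]
tool_rot: [-180.0, -0.0, 178.9]
force: [0.1, 0.2, -1.6]
grip_width: 0.0299
grasp_force: 30.0
time_s: 7.22
tool_pos: [0.5781, 0.3004, 0.0422]
tool_rot: [-180.0, -0.0, 178.9]
force: [0.3, 0.3, -2.4]
grip_width: 0.0298
grasp_force: 30.0
```

```bash
python3 -m handwheel '0 0 .001 0 .02;0 0 .001 0 .02;0 0 .001 0 .02' | sed -n 2,4p
python3 -c "
from h import *
snap('wrist','w4');rel()"
python3 -m handwheel '0 0 .001 0 .02;0 0 .001 0 .02;0 0 .001 0 .02'| sed -n 2,4p
```

```text
tool_pos: [0.5781, 0.3004, 0.0412]
tool_rot: [-180.0, -0.0, 178.9]
force: [-0.1, -0.1, -2.6]
t7.52 [0.5781 0.3004 0.0413] yaw 178.9 rot [-180.   -0.] F [-0.5 -0.  -1.4] w 0.0300 gf 30.0 q [4.0, 35.0, -45.0, 93.0, 27.0, 63.0, 40.0]
tool_pos: [0.5782, 0.3005, 0.0411]
tool_rot: [-180.0, 0.0, 178.9]
force: [-1.8, -1.6, 4.9]
```

Contact at TCP z 0.041. Release and lift, then check.

```bash
python3 -m handwheel '0 0 0 0 .07;0 0 0 0 .07;0 0 0 0 .07;0 0 0 0 .07;0 0 0 0 .07;0 0 -.03 0 .07;0 0 -.07 0 .07;0 0 -.11 0 .07' >/dev/null
python3 -m handwheel '-.05 0 -.03 0 .07;-.07 0 -.04 0 .07;-.07 0 -.04 0 .07;-.07 0 -.04 0 .07' | sed -n 2,4p
python3 - <<'E'
from h import *
c=snap('wrist','w5'); rel((.3498,.2966,.2,21.6+90))
im=c['color']; u,v=proj(c,(.576,.299,.03)); u,v=int(u),int(v); print(u,v)
cv2.imwrite('pics/w5c.png',cv2.resize(im[max(v-60,0):v+60,u-70:u+70],None,fx=5,fy=5,interpolation=cv2.INTER_NEAREST)[:600,:800])
E
```

```text
tool_pos: [0.6505, 0.2983, 0.191]
tool_rot: [179.9, 0.1, 178.7]
force: [-0.7, 0.2, -1.1]
t8.82 [0.6483 0.299  0.1898] yaw 178.8 rot [ 1.7997e+02 -5.0000e-02] F [0.  0.  0.1] w 0.0698 gf 0.0 q [3.0, 35.0, -46.0, 75.0, 25.0, 80.0, 47.0]
  -> (0.3498, 0.2966, 0.2, 111.6) : 0.2984 -0.0086 -0.0102 67.2 rows 9.4
255 98
```

View pics/w5c.png

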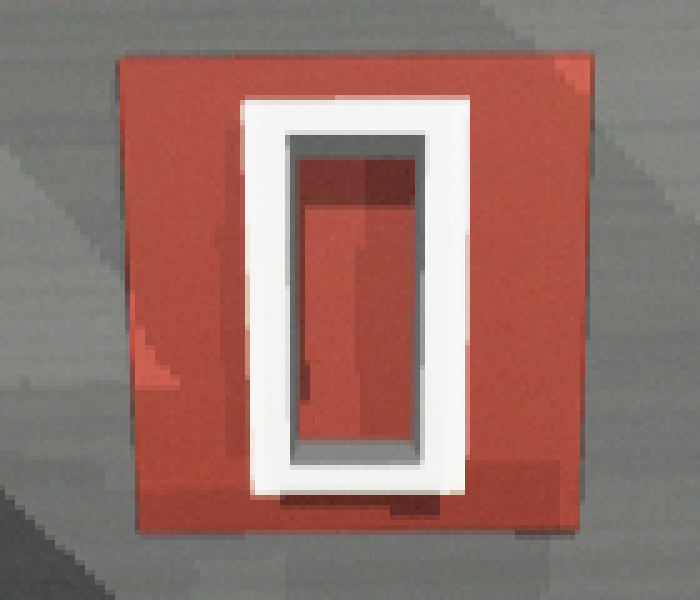

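Rectangular tube stands at the centre of its plate: the floor inside spans columns 300–414 and rows 157–440 of the crop, on a plate spanning columns 128–588. I'll check this in numbers.

Run:
```python
from h import *
c=load('w5')
f=lambda a,b:at(c,185+a/5-.5,38+b/5-.5,.008)[:2]*1000
P=np.array([f(118,59),f(593,53),f(580,531),f(138,531)]);I=np.array([f(299,157),f(415,157),f(411,440),f(303,440)])
print(P.mean(0),I.mean(0),np.ptp(I,axis=0))
rel((.3498,.2966,.2,111.6))
```

```text
[576.11936273 299.08322117] [575.94876956 299.03177407] [52.63559436 22.68552318]
t8.82 [0.6483 0.299  0.1898] yaw 178.8 rot [ 1.7997e+02 -5.0000e-02] F [0.  0.  0.1] w 0.0698 gf 0.0 q [3.0, 35.0, -46.0, 75.0, 25.0, 80.0, 47.0]
  -> (0.3498, 0.2966, 0.2, 111.6) : 0.2984 -0.0086 -0.0102 67.2 rows 9.4
```

Next is the square tube, with the fingers closing away from the yellow one (yaw 201.6).

```bash
python3 -m handwheel '.03 0 0 -4 .065;.07 -.002 -.01 -8 .065;.11 -.004 -.01 -12 .065;.15 -.005 -.01 -16 .065;.19 -.006 -.01 -20 .065;.23 -.007 -.01 -22.8 .065;.27 -.008 -.01 -22.8 .065;.298 -.0086 -.01 -22.8 .065' >/dev/null
python3 -m handwheel '0 0 0 0 .065;0 0 0 0 .065;0 0 0 0 .065;0 0 0 0 .065;0 0 0 0 .065'|head -3
python3 - <<'E'
from h import *
c=snap('wrist','w6'); rel()
u,v=proj(c,(.3498,.2966,.06)); print(u,v)
for t in (130,150,170): p,_,a=outer(c,u,v,.06,half=38,thr=t)
rel((*p,.032,180+21.6))
E
```

```text
time_s: 9.9
tool_pos: [0.3504, 0.2962, 0.1999]
tool_rot: [179.9, -0.1, -158.4]
t9.95 [0.3504 0.2963 0.1999] yaw -158.4 rot [ 1.7988e+02 -9.0000e-02] F [ 0.2 -0.4  1.2] w 0.0653 gf 0.0 q [23.0, -3.0, -64.0, 110.0, -3.0, 71.0, 72.0]
257.7278509753228 185.2840044787839
outline [352.8 297.2] [67.1 43.4] ang 21.5
outline [349.5 296.3] [43.3 42.7] ang 22.5
outline [344.  293.9] [30.7 42.3] ang 22.3
t9.95 [0.3504 0.2963 0.1999] yaw -158.4 rot [ 1.7988e+02 -9.0000e-02] F [ 0.2 -0.4  1.2] w 0.0653 gf 0.0 q [23.0, -3.0, -64.0, 110.0, -3.0, 71.0, 72.0]
  -> (np.float64(0.3440081787109375), np.float64(0.2939302978515625), 0.032, 201.6) : 0.0069 0.0001 0.1679 0.0 rows 4.0
```

View pics/w6.png

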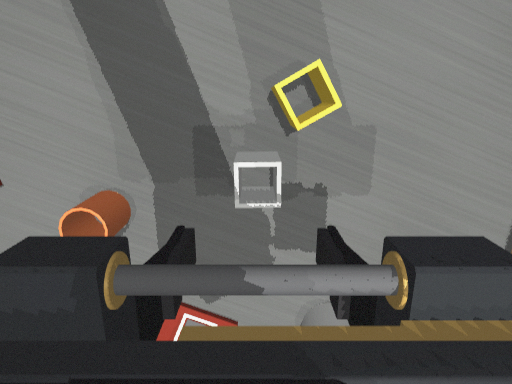

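The picture shows the square rim at columns 234–281 and rows 161–207, centred between the fingers. Yellow (308,95) and copper (95,220) are clear.

```bash
python3 -m handwheel '.001 0 .04 -.7 .065;.001 0 .08 -.7 .065;.001 0 .12 -.7 .065;.001 0 .15 -.7 .065;.001 0 .164 -.7 .065;.001 0 .164 -.7 .065;.001 0 .164 -.7 .065;.001 0 .164 -.7 .03' 30 >/dev/null; python3 -m handwheel '0 0 0 0 .03;0 0 0 0 .03;0 0 0 0 .03;0 0 0 0 .03;0 0 0 0 .03' 30|tail -5;python3 -m handwheel '0 0 0 0 .03;0 0 -.02 0 .03;0 0 -.05 0 .03;0 0 -.09 0 .03;0 0 -.13 0 .03;0 0 -.155 0 .03;0 0 -.155 0 .03' 30
python3 -c "
from h import *
rel((.48,.05,.195,175),(.476+.07*.855,-.428-.07*.518,.195,148.8))"
```

```text
tool_pos: [0.3498, 0.2967, 0.0372]
tool_rot: [180.0, 0.1, -157.6]
force: [-0.4, 0.4, 6.3]
grip_width: 0.0419
grasp_force: 30.0
time_s: 11.62
tool_pos: [0.3515, 0.2977, 0.1958]
tool_rot: [-179.9, 0.5, -157.7]
force: [1.4, 1.1, -2.8]
grip_width: 0.0417
grasp_force: 30.0
t11.62 [0.3515 0.2977 0.1958] yaw -157.7 rot [-179.85    0.51] F [ 1.4  1.1 -2.8] w 0.0417 gf 30.0 q [28.0, -4.0, -68.0, 111.0, -4.0, 70.0, 73.0]
  -> (0.48, 0.05, 0.195, 175) : -0.0248 -0.2779 0.0008 27.3 rows 6.7
  -> (0.5358499999999999, -0.46426, 0.195, 148.8) : 0.1190 -0.7748 0.0008 53.5 rows 18.8
```

```bash
python3 -m handwheel '-.003 -.02 0 2 .03;-.006 -.06 0 6 .03;-.01 -.1 0 10 .03;-.014 -.14 0 14 .03;-.018 -.18 0 18 .03;-.02 -.22 0 22 .03;-.022 -.255 0 25 .03;-.02 -.29 0 28 .03' >/dev/null
python3 -c "
from h import *
rel((.5358,-.4643,.195,148.8))"
```

```text
t12.28 [0.4775 0.0332 0.1894] yaw 174.2 rot [-1.7998e+02 -1.5000e-01] F [ 0.4  1.  -2.4] w 0.0413 gf 30.0 q [43.0, 2.0, -50.0, 109.0, 1.0, 70.0, 76.0]
  -> (0.5358, -0.4643, 0.195, 148.8) : -0.1085 -0.4890 -0.0056 25.4 rows 12.0
```

```bash
python3 -m handwheel '-.009 -.04 0 4 .03;-.018 -.08 0 8 .03;-.027 -.12 0 12 .03;-.036 -.16 0 16 .03;-.045 -.2 0 20 .03;-.054 -.24 0 23 .03;-.063 -.28 0 25.4 .03;-.072 -.32 -.005 25.4 .03' >/dev/null
python3 -c "
from h import *
rel((.5358,-.4643,.195,148.8))"
```

```text
t12.95 [ 0.516  -0.2915  0.1927] yaw 148.8 rot [-179.94   -0.34] F [ 0.4 -0.  -1.9] w 0.0419 gf 30.0 q [56.0, 16.0, -35.0, 94.0, 10.0, 73.0, 78.0]
  -> (0.5358, -0.4643, 0.195, 148.8) : -0.1063 -0.1377 -0.0023 0.0 rows 4.2
```

```bash
python3 -m handwheel '-.025 -.03 0 0 .03;-.05 -.06 0 0 .03;-.075 -.095 0 0 .03;-.095 -.12 0 0 .03;-.1 -.133 0 0 .03;-.1 -.133 0 0 .03;-.1 -.133 0 0 .03;-.1 -.133 0 0 .03' |head -3
python3 - <<'E'
from h import *
c=snap('wrist','w7'); rel()
u,v=proj(c,(.476,-.428,.008)); print(u,v)
for t in (130,150,170): p,_,a=outer(c,u,v,.008,half=40,thr=t)
rel((*p,.05,148.8))
cv2.imwrite('pics/w7c.png',cv2.resize(c['color'][60:240,170:340],None,fx=3.3,fy=3.3,interpolation=cv2.INTER_NEAREST))
E
```

```text
time_s: 13.62
tool_pos: [0.5354, -0.4531, 0.1947]
tool_rot: [179.9, -0.2, 149.1]
t13.67 [ 0.5358 -0.4529  0.1954] yaw 149.1 rot [ 1.7992e+02 -1.0000e-01] F [-0.1 -0.5 -2.2] w 0.0416 gf 30.0 q [59.0, 29.0, -30.0, 77.0, 14.0, 78.0, 88.0]
247.33903625789344 109.23567963289221
outline [ 475.7 -428. ] [55.4 55.3] ang 59.0
outline [ 475.8 -428.1] [54.9 55.1] ang 59.0
outline [ 475.9 -428. ] [54.7 54.8] ang 59.0
t13.67 [ 0.5358 -0.4529  0.1954] yaw 149.1 rot [ 1.7992e+02 -1.0000e-01] F [-0.1 -0.5 -2.2] w 0.0416 gf 30.0 q [59.0, 29.0, -30.0, 77.0, 14.0, 78.0, 88.0]
  -> (np.float64(0.4759169921875), np.float64(-0.4280315246582031), 0.05, 148.8) : 0.0641 -0.0094 0.1454 0.3 rows 3.8
```

View pics/w7c.png

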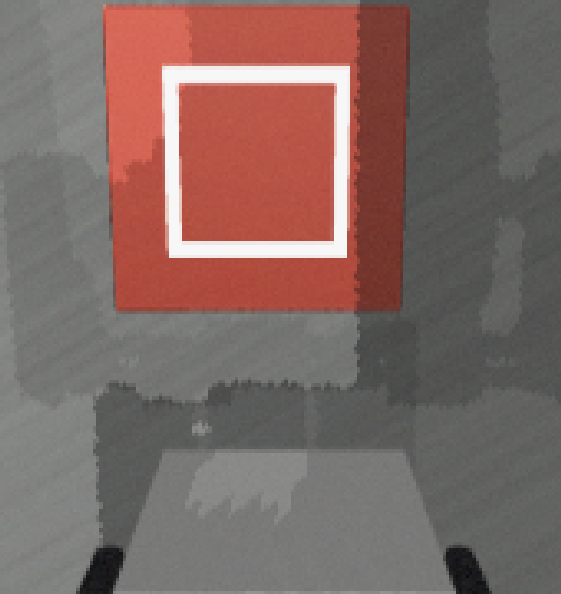

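The outline is centred at (248,109) px, and the held tube's bottom front edge runs from (219,196) to (293,196). That gives the tube's offset in the gripper.

Run:
```python
from h import *
c=load('w7')
for z in (.157,.16): print(z,[intool(at(c,u-.5,196.4-.5,z)).tolist() for u in (219.1,292.7)])
```

```text
0.157 [[20.1, -23.1], [20.0, 19.7]]
0.16 [[21.0, -22.8], [20.9, 19.3]]
```

```bash
python3 -m handwheel '.03 -.004 0 0 .03;.055 -.007 .01 0 .03;.0646 -.0077 .04 0 .03;.0646 -.0077 .075 0 .03;.0646 -.0077 .105 0 .03;.0646 -.0077 .13 0 .03;.0646 -.0077 .138 0 .03;.0646 -.0077 .14 0 .03' >/dev/null
python3 -m handwheel '0 0 0 0 .03;0 0 0 0 .03;0 0 0 0 .03;0 0 0 0 .03;0 0 0 0 .03;0 0 0 0 .03' |sed -n 2,4p
python3 - <<'E'
from h import *
c=snap('wrist','w8'); rel((.4759,-.428,.05,149))
cv2.imwrite('pics/w8c.png',cv2.resize(c['color'][150:240,195:325],None,fx=6,fy=6,interpolation=cv2.INTER_NEAREST))
E
```

```text
tool_pos: [0.4761, -0.4293, 0.0571]
tool_rot: [-180.0, 0.1, 148.9]
force: [0.7, -1.1, -3.4]
t14.88 [ 0.4759 -0.4292  0.0568] yaw 148.9 rot [-1.7998e+02  4.0000e-02] F [-0.1  0.3 -4.2] w 0.0416 gf 30.0 q [63.0, 29.0, -29.0, 95.0, 16.0, 61.0, 88.0]
  -> (0.4759, -0.428, 0.05, 149) : 0.0006 0.0010 0.0068 -0.1 rows 0.2
```

View pics/w8c.png

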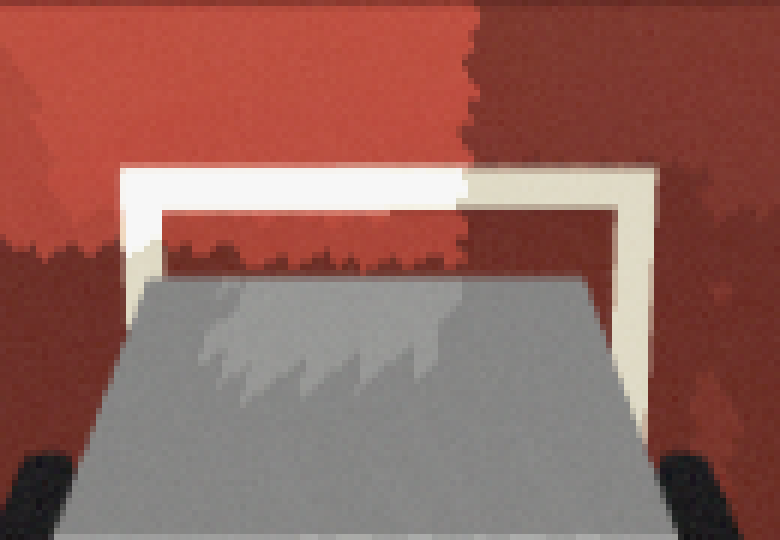

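Run:
```python
from h import *
c=load('w8')
for n,u,v,z in [('inL',222,185,.008),('inR',297.2,185,.008),('oL',215,177.3,.008),('oR',304.7,177.3,.008),('bL',219.5,196.2,.020),('bR',292.8,196.2,.02)]: print(n,z,intool(at(c,u-.5,v-.5,z)))
```

```text
inL 0.008 [ 23.4 -22.2]
inR 0.008 [23.3 23.8]
oL 0.008 [ 28.2 -26.3]
oR 0.008 [28.2 28.2]
bL 0.02 [ 19.8 -22.5]
bR 0.02 [19.8 19.9]
```

```bash
python3 -m handwheel '.0018 .0021 0 0 .03;.0018 .0021 .004 0 .03;.0018 .0021 .007 0 .03;.0018 .0021 .009 0 .03;.0018 .0021 .009 0 .03;.0018 .0021 .009 0 .03;.0018 .0021 .009 0 .03' |sed -n 2,4p
python3 - <<'E'
from h import *
c=snap('wrist','w9'); rel()
im=c['color'].astype(int)
def runs(px):  # label R red, W white, G grey
    s=''.join('R' if p[2]-p[0]>35 else 'W' if p.min()>165 or (p[2]-p[0]>12 and p[2]>130) else 'G' for p in px); return s
for u in (235,245): print('col',u,'from 165',runs(im[165:215,u]))
for v in (186,190,193,195,197,200): print('row',v,'from 205',runs(im[v,205:315]))
E
```

```text
tool_pos: [0.4753, -0.4263, 0.0473]
tool_rot: [-180.0, -0.0, 149.0]
force: [-0.3, 0.0, -3.4]
t15.52 [ 0.4754 -0.4263  0.0474] yaw 149.0 rot [-1.7999e+02  1.0000e-02] F [ 0.6 -0.1 -3.4] w 0.0416 gf 30.0 q [62.0, 29.0, -29.0, 95.0, 16.0, 60.0, 87.0]
col 235 from 165 RRRRRRRRRRRRRRRRRRRRRWWWWWWWRRRRGGGGGGGGGGGGGGGGGG
col 245 from 165 RRRRRRRRRRRRRRRRRRRRRWWWWWWWRRRWGGGGGGGGGGGGGGGGGG
row 186 from 205 RRRRRWWWWWWWWWWWWWWWWWWWWWWWWWWWWWWWWWWWWWWWWWWWWWWWWWWWWWWWWWWWWWWWRWRWRRWRWRRWRRRRWWWRWWWWWRRWWRRRRRRRRRRRRR
row 190 from 205 RRRRRWWWWWWWWWWWWWWWWWWWWWWWWWWWWWWWWWWWWWWWWWWWWWWWWWWWWWWWWWWWWWWWWWWWWWWWWWWWWWWWWWWWWWWWWWWWWRRRRRRRRRRRRR
row 193 from 205 RRRRRWWWWWWWRRRRRRRRRRRRRRRRRRRRRRRRRRRRRRRRRRRRRRRRRRRRRRRRRRRRRRRRRRRRRRRRRRRRRRRRRRRRRRRWWWWWWRRRRRRRRRRRRR
row 195 from 205 RRRRRWWWWWWRRRRRRRRRRRRRRRRRRRRRRRRRRRRRRRRRRRRRRRRRRRRRRRRRRRRRRRRRRRRRRRRRRRRRRRRRRRRRRRRWWWWWWRRRRRRRRRRRRR
row 197 from 205 RRRRRWWWWWWRRRGGGGGGGGGGGGGGGGGGGGGGGGGGGGGGGGGGGGGGGGGGGGGGGGGGGGGGGGGGGGGGGGGGGGGGGGGGRRRWWWWWWRRRRRRRRRRRRR
row 200 from 205 RRRRRWWWWWWRRGGGGGGGGGGGGGGGGGGGGGGGGGGGGGGGGGGGGGGGGGGGGGGGGGGGGGGGGGGGGGGGGGGGGGGGGGGGGRRWWWWWWRRRRRRRRRRRRR
```

Gaps inside the outline are 3 px left, 3 px right and about 4 px in front, so it is centred. Now down to contact.

```bash
python3 -m handwheel '0 0 .001 0 .03;0 0 .0015 0 .03;0 0 .0015 0 .03' | sed -n 2,4p
python3 -m handwheel '0 0 .001 0 .03;0 0 .001 0 .03;0 0 .001 0 .03' | sed -n 2,4p
```

```text
tool_pos: [0.4753, -0.4262, 0.0457]
tool_rot: [-180.0, -0.0, 149.0]
force: [-0.3, 0.1, -3.1]
tool_pos: [0.4755, -0.4263, 0.0453]
tool_rot: [-180.0, 0.0, 149.0]
force: [-1.6, 1.0, 0.9]
```

```bash
python3 -m handwheel '0 0 .0004 0 .03;0 0 .0004 0 .03;0 0 .0004 0 .075;0 0 0 0 .075;0 0 0 0 .075;0 0 0 0 .075;0 0 0 0 .075;0 0 0 0 .075' | sed -n 2,6p
python3 -m handwheel '0 0 -.03 0 .075;0 0 -.07 0 .075;-.01 0 -.11 0 .075;-.05 0 -.145 0 .075;-.07 0 -.155 0 .075;-.07 0 -.155 0 .075;-.07 0 -.155 0 .075' | sed -n 2,4p
python3 - <<'E'
from h import *
c=snap('wrist','w10'); rel((.640,-.158,.21,149),(.640,-.158,.21,90),(.640,-.158,.21,76))
u,v=proj(c,(.476,-.428,.068)); print(u,v)
for t in (140,160): outer(c,u,v,.068,half=45,thr=t)
E
```

```text
tool_pos: [0.4754, -0.4262, 0.0447]
tool_rot: [180.0, -0.0, 149.0]
force: [0.4, -0.1, -0.3]
grip_width: 0.0712
grasp_force: 0.0
tool_pos: [0.5369, -0.4625, 0.2006]
tool_rot: [180.0, 0.1, 149.0]
force: [-0.6, -0.3, 0.3]
t17.32 [ 0.5354 -0.4618  0.1991] yaw 149.0 rot [ 1.7998e+02 -7.0000e-02] F [ 0.2 -0.2 -0.7] w 0.0751 gf 0.0 q [59.0, 29.0, -30.0, 76.0, 15.0, 78.0, 88.0]
  -> (0.64, -0.158, 0.21, 149) : 0.0668 0.3143 -0.0109 -0.0 rows 7.7
  -> (0.64, -0.158, 0.21, 90) : 0.0668 0.3143 -0.0109 59.0 rows 8.2
  -> (0.64, -0.158, 0.21, 76) : 0.0668 0.3143 -0.0109 73.0 rows 10.2
254.87121023040928 102.91051028465735
outline [ 474.8 -427.4] [44.9 45.4] ang 59.3
outline [ 474.8 -427.5] [44.6 45. ] ang 59.2
```

```bash
python3 -m handwheel '.008 .03 0 0 .06;.016 .07 0 0 .06;.024 .11 -.01 0 .06;.032 .15 -.01 0 .06;.04 .19 -.01 0 .06;.048 .23 -.01 0 .06;.056 .27 -.01 0 .06;.0668 .305 -.01 0 .06' >/dev/null
python3 -m handwheel '0 .009 0 0 .06;0 .009 0 0 .06;0 .009 0 0 .06;0 .009 0 0 .06;0 .009 0 0 .06'|sed -n 2,3p
python3 - <<'E'
from h import *
c=snap('wrist','w11'); rel((.640,-.158,.055,149))
u,v=proj(c,(.640,-.158,.08)); print(u,v)
for t in (130,150,170,190): p,_,a=outer(c,u,v,.08,half=34,thr=t)
E
```

```text
tool_pos: [0.6389, -0.1617, 0.2091]
tool_rot: [-179.9, -0.0, 148.7]
t18.45 [ 0.6391 -0.1614  0.2093] yaw 148.8 rot [-1.7992e+02 -3.0000e-02] F [-0.7 -0.1 -0.3] w 0.0597 gf 0.0 q [39.0, 24.0, -37.0, 83.0, 15.0, 77.0, 61.0]
  -> (0.64, -0.158, 0.055, 149) : 0.0010 0.0034 0.1543 -0.2 rows 3.7
261.69482306984224 186.25019340680026
outline [ 640.1 -157.6] [33.5 33.4] ang 24.7
outline [ 640.1 -157.7] [32.3 32.9] ang 16.9
outline [ 646.3 -166.7] [27.6 11.1] ang 37.2
outline [ 639.9 -172.2] [ 2.7 10. ] ang 84.1
```

```bash
python3 -m handwheel '.001 .005 .03 0 .06;.001 .005 .07 0 .06;.001 .005 .11 0 .06;.001 .005 .14 0 .06;.001 .005 .157 0 .06;.001 .005 .157 0 .06;.001 .005 .157 0 .06;.001 .005 .157 0 .02' 30 >/dev/null; python3 -m handwheel '0 0 0 0 .02;0 0 0 0 .02;0 0 0 0 .02;0 0 0 0 .02;0 0 0 0 .02;0 0 0 0 .02' 30|tail -5;python3 -m handwheel '0 0 0 0 .02;0 0 -.02 0 .02;0 0 -.06 0 .02;0 0 -.1 0 .02;0 0 -.14 0 .02;0 0 -.155 0 .02;0 0 -.155 0 .02' 30
python3 -c "
from h import *
rel((.578+.08*.857,-.296-.08*.515,.21,149))"
```

```text
tool_pos: [0.6422, -0.1547, 0.0538]
tool_rot: [-180.0, 0.1, 148.9]
force: [-0.8, -1.4, 5.1]
grip_width: 0.0334
grasp_force: 30.0
time_s: 20.2
tool_pos: [0.6443, -0.1535, 0.2127]
tool_rot: [179.8, 0.4, 149.0]
force: [0.6, -0.9, -2.2]
grip_width: 0.0334
grasp_force: 30.0
t20.20 [ 0.6443 -0.1535  0.2127] yaw 149.0 rot [179.84   0.43] F [ 0.6 -0.9 -2.2] w 0.0334 gf 30.0 q [39.0, 24.0, -37.0, 83.0, 15.0, 77.0, 60.0]
  -> (0.6465599999999999, -0.3372, 0.21, 149) : -0.0966 -0.1562 0.0027 -0.0 rows 4.4
```

```bash
python3 -m handwheel '-.02 -.03 0 0 .02;-.04 -.065 0 0 .02;-.06 -.1 0 0 .02;-.08 -.13 0 0 .02;-.0966 -.156 .003 0 .02;-.0966 -.156 .003 0 .02;-.0966 -.156 .003 0 .02;-.0966 -.156 .003 0 .02' >/dev/null;python3 -m handwheel '0 0 0 0 .02;0 0 0 0 .02;0 0 0 0 .02'|sed -n 2,3p
python3 - <<'E'
from h import *
c=snap('wrist','w12'); rel()
u,v=proj(c,(.5785,-.296,.008)); print(u,v)
for t in (130,150,170,190): p,_,a=outer(c,u,v,.008,half=34,thr=t)
rel((*p,.08,149)); print(intool(p))
im=c['color']; print(im[150:235,256].tolist()[::3]); print(im[205,200:320:4].tolist())
E
```

```text
tool_pos: [0.6445, -0.3358, 0.2049]
tool_rot: [180.0, -0.0, 149.1]
t21.17 [ 0.6444 -0.3362  0.205 ] yaw 149.1 rot [1.8e+02 1.0e-02] F [-1.2  0.2 -2.7] w 0.0337 gf 30.0 q [47.0, 32.0, -33.0, 72.0, 17.0, 80.0, 74.0]
257.03606891554676 94.68834954002293
outline [ 578.  -296.1] [46.2 46.3] ang 27.1
outline [ 578.  -296.1] [45.9 45.9] ang 14.5
outline [ 578.  -296.1] [45.5 45.7] ang 28.2
outline [ 578.  -296.1] [45.2 45.3] ang 26.8
t21.17 [ 0.6444 -0.3362  0.205 ] yaw 149.1 rot [1.8e+02 1.0e-02] F [-1.2  0.2 -2.7] w 0.0337 gf 30.0 q [47.0, 32.0, -33.0, 72.0, 17.0, 80.0, 74.0]
  -> (np.float64(0.5779710693359374), np.float64(-0.2960853271484375), 0.08, 149) : 0.0776 0.0002 0.1250 0.1 rows 3.5
[77.6  0.2]
[[90, 94, 93], [88, 88, 87], [79, 81, 80], [81, 83, 80], [82, 83, 82], [82, 83, 81], [99, 100, 98], [101, 104, 101], [137, 139, 137], [95, 97, 96], [93, 93, 91], [98, 100, 99], [95, 97, 96], [100, 100, 98], [97, 99, 98], [127, 128, 128], [127, 128, 128], [129, 130, 129], [127, 128, 128], [128, 128, 127], [129, 129, 129], [130, 130, 131], [129, 127, 126], [125, 126, 124], [127, 128, 125], [127, 127, 126], [125, 127, 126], [129, 128, 128], [127, 129, 127]]
[[139, 142, 140], [98, 100, 97], [96, 97, 96], [93, 93, 93], [93, 96, 96], [95, 96, 94], [95, 94, 95], [96, 99, 97], [103, 104, 103], [120, 121, 121], [126, 127, 126], [127, 129, 127], [125, 128, 127], [129, 129, 130], [126, 128, 126], [127, 128, 126], [125, 128, 126], [126, 129, 127], [127, 129, 127], [117, 119, 117], [97, 97, 98], [93, 96, 94], [96, 99, 97], [94, 93, 96], [100, 100, 101], [102, 105, 103], [104, 106, 105], [105, 107, 104], [104, 107, 105], [100, 103, 102]]
```

```bash
python3 -m handwheel '.03 .0017 0 0 .02;.06 .0017 .01 0 .02;.077 .0017 .04 0 .02;.077 .0017 .075 0 .02;.077 .0017 .11 0 .02;.077 .0017 .13 0 .02;.077 .0017 .136 0 .02;.077 .0017 .136 0 .02' >/dev/null
python3 -m handwheel '0 0 0 0 .02;0 0 0 0 .02;0 0 0 0 .02;0 0 0 0 .02;0 0 0 0 .02;0 0 0 0 .02' |sed -n 2,4p
python3 - <<'E'
from h import *
c=snap('wrist','w13'); rel()
cv2.imwrite('pics/w13c.png',cv2.resize(c['color'][150:250,195:325],None,fx=6,fy=6,interpolation=cv2.INTER_NEAREST))
E
```

```text
tool_pos: [0.5792, -0.2966, 0.0695]
tool_rot: [-180.0, 0.1, 149.0]
force: [-0.5, -0.2, -2.8]
t22.38 [ 0.5791 -0.2964  0.0692] yaw 149.0 rot [-1.7999e+02  3.0000e-02] F [ 0.5 -0.2 -2.4] w 0.0336 gf 30.0 q [50.0, 30.0, -33.0, 93.0, 17.0, 63.0, 72.0]
```

View pics/w13c.png

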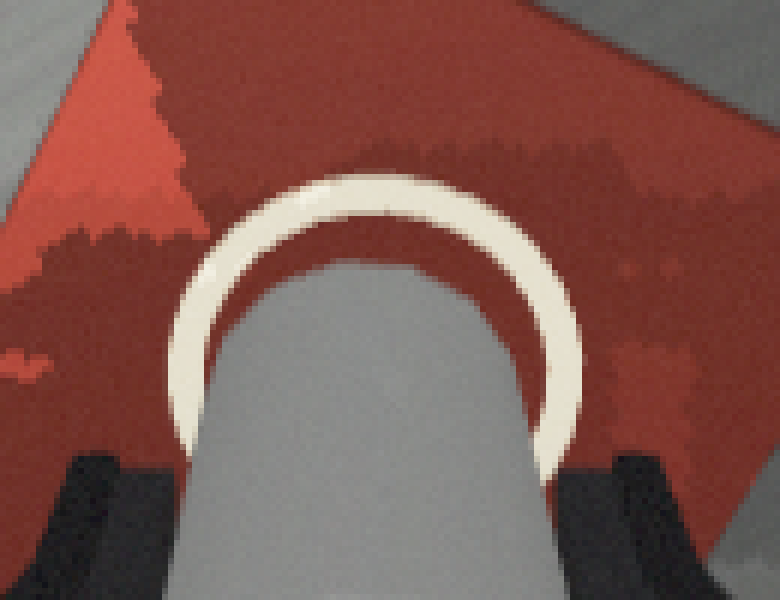

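Run:
```python
from h import *
c=load('w13')
for n,u,v,z in [('in',257.6,186,.008),('out',257.6,179,.008),('Lo',222.8,210.5,.008),('Ro',292,210.5,.008),('tube',256.2,193.5,.0155),('tubeL',231.2,208.3,.0155),('tubeR',281.2,208.3,.0155)]: print(n,intool(at(c,u-.5,v-.5,z)))
```

```text
in [19.4 -0.3]
out [24.1 -0.3]
Lo [  2.6 -23.5]
Ro [ 2.5 22.5]
tube [16.5 -1.2]
tubeL [  6.7 -17.2]
tubeR [ 6.7 14.7]
```

```bash
python3 -m handwheel '.0011 .0008 0 0 .02;.0011 .0008 .003 0 .02;.0011 .0008 .006 0 .02;.0011 .0008 .006 0 .02;.0011 .0008 .006 0 .02;.0011 .0008 .006 0 .02' |sed -n 2,4p
python3 - <<'E'
from h import *
c=snap('wrist','w14'); rel()
im=c['color'].astype(int)
runs=lambda px:''.join('R' if p[2]-p[0]>35 else 'W' if p.min()>165 or (p[2]-p[0]>12 and p[2]>130) else 'G' for p in px)
for u in (255,256,257,258,259): print('col',u,'from 175',runs(im[175:215,u]))
for v in (205,210,214,218): print('row',v,'from 215',runs(im[v,215:300]))
E
python3 -m handwheel '0 0 .001 0 .02;0 0 .001 0 .02;0 0 .001 0 .02' | sed -n 2,4p
```

```text
tool_pos: [0.5783, -0.2951, 0.0626]
tool_rot: [-180.0, -0.0, 149.0]
force: [-0.7, 0.3, -1.8]
t22.93 [ 0.5784 -0.2951  0.0627] yaw 149.0 rot [-1.8e+02 -1.0e-02] F [ 0.  -0.5 -2.4] w 0.0335 gf 30.0 q [50.0, 30.0, -33.0, 93.0, 18.0, 62.0, 71.0]
col 255 from 175 RRRRRRRRRRWWWWWRRRRWGGGGGGGGGGGGGGGGGGGG
col 256 from 175 RRRRRRRRRRWWWWWRRRRWGGGGGGGGGGGGGGGGGGGG
col 257 from 175 RRRRRRRRRRWWWWWRRRRWGGGGGGGGGGGGGGGGGGGG
col 258 from 175 RRRRRRRRRRWWWWWRRRRGGGGGGGGGGGGGGGGGGGGG
col 259 from 175 RRRRRRRRRRWWWWWRRRRGGGGGGGGGGGGGGGGGGGGG
row 205 from 215 RRRRRRRRRWWWWWWRRRGGGGGGGGGGGGGGGGGGGGGGGGGGGGGGGGGGGGGGGGGGGGGRRRRRWWWWWWRRRRRRRRRRR
row 210 from 215 RRRRRRRWWWWWWRRRGGGGGGGGGGGGGGGGGGGGGGGGGGGGGGGGGGGGGGGGGGGGGGGGGGRRRRWWWWWWRRRRRRRRR
row 214 from 215 RRRRRRWWWWWWRRGGGGGGGGGGGGGGGGGGGGGGGGGGGGGGGGGGGGGGGGGGGGGGGGGGGGRRRRRWWWWWWRRRRRRRR
row 218 from 215 RRRRRRWWWWWWRGGGGGGGGGGGGGGGGGGGGGGGGGGGGGGGGGGGGGGGGGGGGGGGGGGGGGGRRRRWWWWWWRRRRRRRR
tool_pos: [0.5786, -0.2951, 0.0619]
tool_rot: [-180.0, 0.0, 149.0]
force: [0.1, 0.6, -2.0]
```

```bash
python3 -m handwheel '0 .0005 .0008 0 .02;0 .0005 .0008 0 .02;0 .0005 .0008 0 .02' | sed -n 2,4p; python3 -m handwheel '0 0 .0006 0 .02;0 0 .0006 0 .02;0 0 .0006 0 .02' | sed -n 2,4p
```

```text
tool_pos: [0.5787, -0.2952, 0.0619]
tool_rot: [-180.0, 0.0, 148.9]
force: [-2.4, 0.8, 5.9]
tool_pos: [0.5788, -0.2952, 0.0618]
tool_rot: [-179.9, 0.0, 148.9]
force: [-3.6, 0.0, 7.9]
```

```bash
python3 -m handwheel '0 0 -.0005 0 .06;0 0 -.0005 0 .06;0 0 -.0005 0 .06;0 0 -.0005 0 .06;0 0 -.0005 0 .06;0 0 -.04 0 .06;0 0 -.08 0 .06;0 0 -.12 0 .06' >/dev/null
python3 -m handwheel '-.03 0 -.025 0 .08;-.06 0 -.03 0 .08;-.07 0 -.03 0 .08;-.07 0 -.03 0 .08;-.07 0 -.03 0 .08' | sed -n 2,3p
python3 - <<'E'
from h import *
c=snap('wrist','w15'); rel((.4966,.4458,.21,149))
u,v=proj(c,(.578,-.296,.088)); print(u,v)
for t in (140,160): outer(c,u,v,.088,half=40,thr=t)
E
```

```text
tool_pos: [0.6385, -0.3302, 0.2094]
tool_rot: [180.0, -0.1, 149.0]
t24.82 [ 0.6381 -0.3299  0.2094] yaw 149.0 rot [ 1.7999e+02 -1.2000e-01] F [-0.1 -0.3  0.1] w 0.0791 gf 0.0 q [47.0, 31.0, -33.0, 73.0, 17.0, 81.0, 74.0]
  -> (0.4966, 0.4458, 0.21, 149) : 0.5209 0.5919 -0.0006 -0.0 rows 18.9
254.72947499125874 104.42021325560742
outline [ 577.  -295.3] [35.3 35.1] ang 30.6
outline [ 576.7 -295.3] [34.8 34.5] ang 58.9
```

```bash
python3 -m handwheel '.015 .017 0 0 .085;.04 .046 0 0 .085;.067 .076 0 0 .085;.094 .107 0 0 .085;.121 .138 0 0 .085;.148 .168 0 0 .085;.175 .199 0 0 .085;.202 .23 0 0 .085' >/dev/null
python3 -m handwheel '.027 .031 0 0 .085;.054 .062 0 0 .085;.081 .093 0 0 .085;.108 .124 0 0 .085;.135 .155 0 0 .085;.162 .186 0 0 .085;.189 .217 0 0 .085;.216 .248 0 0 .085' |sed -n 2,3p
python3 -c "
from h import *
rel((.4966,.4458,.21,149))"
```

```text
tool_pos: [0.5252, 0.2954, 0.2101]
tool_rot: [-179.9, 0.1, 149.0]
t26.15 [0.5252 0.2954 0.2101] yaw 149.0 rot [-1.799e+02  6.000e-02] F [0.7 0.3 0.1] w 0.0850 gf 0.0 q [9.0, 20.0, -50.0, 91.0, 16.0, 76.0, 15.0]
  -> (0.4966, 0.4458, 0.21, 149) : 0.1021 0.1141 0.0001 -0.0 rows 3.7
```

```bash
python3 -m handwheel '.027 .031 0 0 .087;.054 .062 0 0 .087;.081 .093 0 0 .087;.098 .109 0 0 .087;.098 .109 0 0 .087;.098 .109 0 0 .087;.098 .109 0 0 .087;.098 .109 0 0 .087' |sed -n 2,3p
python3 - <<'E'
from h import *
c=snap('wrist','w16'); rel((.4966,.4458,.032,149))
u,v=proj(c,(.4966,.4458,.05)); print(u,v)
for t in (130,150,170,190): p,_,a=outer(c,u,v,.05,half=50,thr=t); print(intool(p))
E
```

```text
tool_pos: [0.5003, 0.436, 0.2101]
tool_rot: [-179.9, 0.1, 148.8]
t26.87 [0.5005 0.436  0.2103] yaw 148.8 rot [-1.7994e+02  9.0000e-02] F [ 0.4 -0.4 -0.2] w 0.0867 gf 0.0 q [-8.0, 29.0, -50.0, 82.0, 22.0, 79.0, 1.0]
  -> (0.4966, 0.4458, 0.032, 149) : 0.0084 0.0063 0.1783 -0.2 rows 4.3
264.0158539335423 169.86789974331506
outline [496.  445.7] [59.8 59.5] ang 7.5
[8.9 6. ]
outline [496.  445.7] [59.1 59.1] ang 7.9
[8.8 5.9]
outline [489.5 449.4] [58.7 44.3] ang 59.4
[16.3  5.8]
outline [489.6 449.5] [58.4 43.8] ang 59.3
[16.3  5.9]
```

```bash
python3 -m handwheel '.0088 .0073 .02 0 .087;.0088 .0073 .06 0 .087;.0088 .0073 .1 0 .087;.0088 .0073 .14 0 .087;.0088 .0073 .165 0 .087;.0088 .0073 .178 0 .087;.0088 .0073 .178 0 .087;.0088 .0073 .178 0 .05' 30 >/dev/null; python3 -m handwheel '0 0 0 0 .05;0 0 0 0 .05;0 0 0 0 .05;0 0 0 0 .05;0 0 0 0 .05;0 0 0 0 .05' 30|tail -5;python3 -m handwheel '0 0 0 0 .05;0 0 -.02 0 .05;0 0 -.06 0 .05;0 0 -.1 0 .05;0 0 -.14 0 .05;0 0 -.175 0 .05;0 0 -.175 0 .05' 30
python3 -c "
from h import *
rel((.459+.085*.857,-.0154-.085*.515,.2,149))"
```

```text
tool_pos: [0.4959, 0.4492, 0.0338]
tool_rot: [180.0, 0.1, 149.0]
force: [-1.3, -2.0, 7.1]
grip_width: 0.0599
grasp_force: 30.0
time_s: 28.62
tool_pos: [0.4974, 0.4526, 0.216]
tool_rot: [179.3, 0.2, 149.0]
force: [1.1, 2.1, -1.9]
grip_width: 0.0596
grasp_force: 30.0
t28.62 [0.4974 0.4526 0.216 ] yaw 149.0 rot [179.29   0.19] F [ 1.1  2.1 -1.9] w 0.0596 gf 30.0 q [-9.0, 29.0, -50.0, 81.0, 22.0, 80.0, -0.0]
  -> (0.531845, -0.059175000000000005, 0.2, 149) : -0.2935 -0.4207 0.0160 -0.0 rows 12.3
```

```bash
python3 -m handwheel '-.012 -.017 .005 0 .05;-.036 -.05 .014 0 .05;-.06 -.085 .014 0 .05;-.084 -.12 .014 0 .05;-.108 -.155 .014 0 .05;-.132 -.19 .014 0 .05;-.156 -.224 .014 0 .05;-.18 -.258 .014 0 .05' >/dev/null
python3 -m handwheel '-.024 -.034 0 0 .05;-.048 -.068 0 0 .05;-.072 -.102 0 0 .05;-.096 -.136 0 0 .05;-.11 -.158 0 0 .05;-.1135 -.163 0 0 .05;-.1135 -.163 0 0 .05;-.1135 -.163 0 0 .05' |sed -n 2,3p
python3 -m handwheel '0 0 0 0 .05;0 0 0 0 .05;0 0 0 0 .05;0 0 0 0 .05' |sed -n 2,3p
python3 - <<'E'
from h import *
c=snap('wrist','w17'); rel()
u,v=proj(c,(.459,-.0154,.008)); print(u,v)
for t in (130,150,170,190): p,_,a=outer(c,u,v,.008,half=50,thr=t); print(intool(p))
im=c['color'].astype(int)
v0=150
for u in (250,256,262): print('col',u,im[150:235,u].mean(1).astype(int)[::2].tolist())
E
```

```text
tool_pos: [0.5293, -0.0589, 0.1928]
tool_rot: [180.0, -0.1, 149.0]
tool_pos: [0.5297, -0.0586, 0.1935]
tool_rot: [180.0, 0.0, 149.1]
t30.33 [ 0.5297 -0.059   0.1935] yaw 149.0 rot [-1.8e+02  1.0e-02] F [ 0.1 -0.1 -2.6] w 0.0598 gf 30.0 q [42.0, 9.0, -41.0, 102.0, 6.0, 71.0, 58.0]
257.69300963633026 88.22893837684443
outline [458.8 -14.6] [72.1 72.8] ang 57.3
[83.6  1.5]
outline [458.9 -14.7] [72.1 72.3] ang 11.5
[83.5  1.6]
outline [458.9 -14.7] [71.8 72. ] ang 11.5
[83.4  1.5]
outline [458.6 -14.8] [71.4 71.9] ang 59.0
[83.7  1.3]
col 250 [89, 89, 84, 79, 83, 83, 79, 79, 81, 79, 79, 79, 79, 78, 78, 77, 79, 90, 112, 125, 126, 125, 125, 128, 125, 126, 125, 128, 128, 128, 125, 126, 127, 135, 176, 171, 165, 137, 101, 102, 102, 101, 104]
col 256 [84, 87, 91, 87, 80, 80, 79, 78, 80, 77, 81, 78, 80, 80, 79, 80, 80, 84, 122, 124, 125, 128, 127, 127, 129, 124, 126, 127, 128, 124, 127, 127, 124, 147, 175, 169, 164, 133, 103, 101, 100, 99, 95]
col 262 [88, 91, 91, 78, 79, 80, 75, 80, 79, 79, 79, 80, 79, 79, 80, 79, 77, 77, 123, 130, 124, 124, 126, 128, 128, 127, 126, 126, 127, 125, 127, 126, 127, 163, 174, 170, 162, 127, 100, 102, 101, 99, 101]
```

Run:
```python
from h import *
c=load('w17')
print(intool(at(c,256,185.2,.1595)),intool(at(c,256,215.8,.2095)))
```

```text
[27.3 -0.8] [27.4 -0.9]
```

```bash
python3 -m handwheel '.03 .002 0 0 .05;.065 .003 0 0 .05;.083 .003 .025 0 .05;.0862 .003 .06 0 .05;.0862 .003 .1 0 .05;.0862 .003 .13 0 .05;.0862 .003 .144 0 .05;.0862 .003 .144 0 .05' >/dev/null
python3 -m handwheel '0 0 0 0 .05;0 0 0 0 .05;0 0 0 0 .05;0 0 0 0 .05;0 0 0 0 .05;0 0 0 0 .05' |sed -n 2,4p
python3 - <<'E'
from h import *
c=snap('wrist','w18'); rel()
cv2.imwrite('pics/w18c.png',cv2.resize(c['color'][140:240,195:325],None,fx=6,fy=6,interpolation=cv2.INTER_NEAREST))
E
```

```text
tool_pos: [0.4578, -0.0131, 0.0501]
tool_rot: [180.0, 0.1, 148.9]
force: [0.3, 0.5, -2.2]
t31.55 [ 0.4577 -0.013   0.0499] yaw 148.9 rot [1.8e+02 6.0e-02] F [ 0.2 -0.2 -2.4] w 0.0600 gf 30.0 q [40.0, 10.0, -44.0, 120.0, 8.0, 53.0, 50.0]
```

View pics/w18c.png

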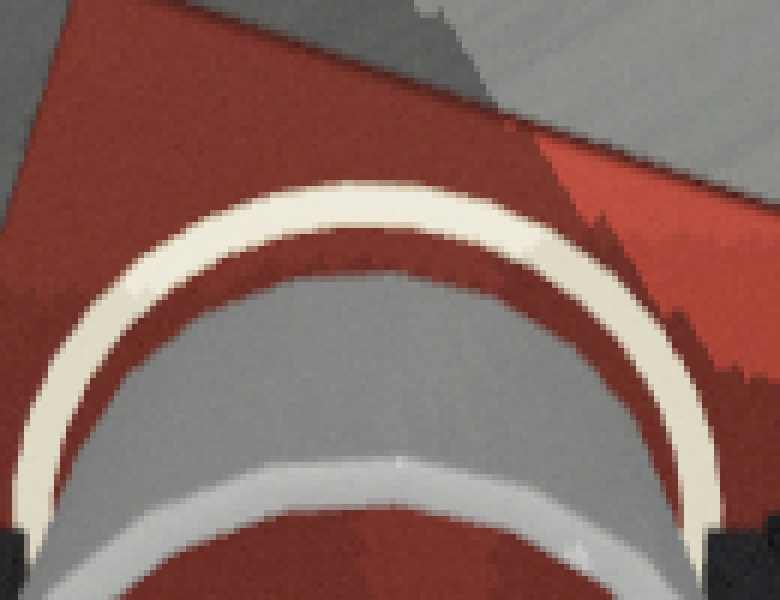

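Run:
```python
from h import *
c=load('w18'); im=c['color'].astype(int)
for n,u,v,z in [('in',256.5,178.2,.008),('out',256.5,170.2,.008),('tube',256,185.2,.0155)]: print(n,intool(at(c,u-.5,v-.5,z)))
runs=lambda px:''.join('R' if p[2]-p[0]>35 else 'W' if p.min()>165 or (p[2]-p[0]>12 and p[2]>130) else 'G' for p in px)
for v in (195,203,210,217): print('row',v,'from 190',runs(im[v,190:325]))
```

```text
in [29.3 -1. ]
out [34.1 -1. ]
tube [27.1 -1.3]
row 195 from 190 RRRRRRRRRRRRRRRRRRWWWWWWWRRRRRRRRRRGGGGGGGGGGGGGGGGGGGGGGGGGGGGGGGGGGGGGGGGGGGGGGGGGGGGGGGGGGGGGGRRRRRRRRRRWWWWWWWWRRRRRRRRRRRRRRRRRRRR
row 203 from 190 RRRRRRRRRRRRRWWWWWWRRRRRRGGGGGGGGGGGGGGGGGGGGGGGGGGGGGGGGGGGGGGGGGGGGGGGGGGGGGGGGGGGGGGGGGGGGGGGGGGGGGGGGGRRRRRRRWWWWWWWRRRRRRRRRRRRRRR
row 210 from 190 RRRRRRRRRRWWWWWWRRRRRGGGGGGGGGGGGGGGGGGGGGGGGGGGGGGGGGGGGGGGGGGGGGGGGGGGGGGGGGGGGGGGGGGGGGGGGGGGGGGGGGGGGGGGGGGRRRRRWWWWWWRRRRRRRRRRRRR
row 217 from 190 RRRRRRRRWWWWWWRRRGGGGGGGGGGGGGGGGGGGGGGGGGGGGGGGGGGGGWWWWWWWWWWWWWWWWWWWWWWWWGGGGGGGGGGGGGGGGGGGGGGGGGGGGGGGGGGGGGRRRRWWWWWWRRRRRRRRRRR
```

Centred to under 1 mm. Now set it down.

```bash
python3 -m handwheel '.0006 .0003 .003 0 .05;.0006 .0003 .006 0 .05;.0006 .0003 .006 0 .05;.0006 .0003 .006 0 .05;.0006 .0003 .006 0 .05' |sed -n 2,4p
python3 -m handwheel '0 0 .001 0 .05;0 0 .001 0 .05;0 0 .001 0 .05' |sed -n 2,4p
python3 -m handwheel '0 0 .0008 0 .05;0 0 .0008 0 .05;0 0 .0008 0 .05' |sed -n 2,4p
```

```text
tool_pos: [0.4569, -0.0122, 0.0433]
tool_rot: [-180.0, -0.0, 149.0]
force: [-0.6, 0.5, -2.2]
tool_pos: [0.457, -0.0123, 0.0424]
tool_rot: [-180.0, -0.0, 149.0]
force: [-0.3, 0.5, -2.7]
tool_pos: [0.4571, -0.0123, 0.0417]
tool_rot: [180.0, 0.0, 149.0]
force: [0.3, 0.2, -0.3]
```

```bash
python3 -m handwheel '0 0 .0006 0 .05;0 0 .0006 0 .05;0 0 .0006 0 .05' |sed -n 2,4p
python3 -m handwheel '0 0 0 0 .087;0 0 0 0 .087;0 0 0 0 .087;0 0 0 0 .087;0 0 0 0 .087;0 0 -.03 0 .087;0 0 -.07 0 .087;0 0 -.11 0 .087' >/dev/null
python3 -m handwheel '-.02 0 -.03 0 .087;-.06 0 -.05 0 .087;-.1 0 -.06 0 .087;-.14 0 -.06 0 .087;-.16 0 -.06 0 .087;-.16 0 -.06 0 .087;-.16 0 -.06 0 .087' |sed -n 2,4p
python3 - <<'E'
from h import *
c=snap('wrist','w19'); rel()
u,v=proj(c,(.459,-.0155,.058)); print(u,v)
for t in (130,150): outer(c,u,v,.058,half=45,thr=t)
t=snap('top','top1'); s=snap('scene','scene1')
a=cv2.resize(t['color'][90:250,90:420],None,fx=2.4,fy=2.4,interpolation=cv2.INTER_CUBIC)[:,:790]
b=cv2.resize(s['color'][130:260,90:440],(790,293))[:216]
b=cv2.resize(s['color'][140:250,90:450],(790,216))
cv2.imwrite('pics/fin.png',np.vstack([a,b]))
E
```

```text
tool_pos: [0.4571, -0.0123, 0.0417]
tool_rot: [-180.0, 0.0, 149.0]
force: [-2.3, 0.5, 6.0]
tool_pos: [0.5942, -0.0951, 0.2099]
tool_rot: [179.9, -0.1, 148.9]
force: [-0.9, 0.3, -0.3]
t34.02 [ 0.5935 -0.094   0.2102] yaw 149.0 rot [ 1.7998e+02 -1.3000e-01] F [-0.2  0.9  0.6] w 0.0871 gf 0.0 q [41.0, 18.0, -41.0, 92.0, 12.0, 75.0, 57.0]
254.7875065969939 -9.23413099748015
outline [480.1 -27.7] [62.1 36.1] ang 58.8
outline [480.  -27.7] [61.9 35.9] ang 58.8
```

View pics/fin.png

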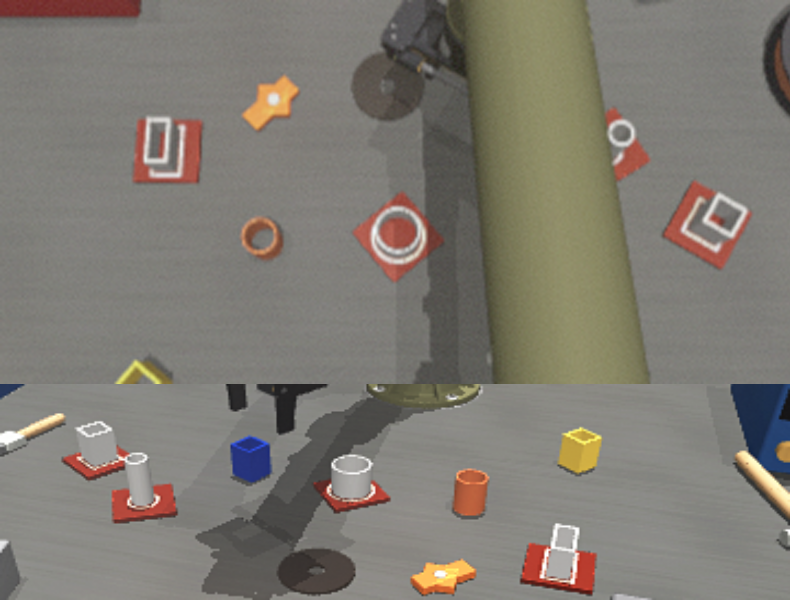

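The final picture (top view above, scene view below) shows all four steel tubes upright inside their outlines. Copper and yellow stand untouched in the lower view, as does blue at (250,460). The gripper is clear of everything.

```bash
python3 -c "
from h import *
print(env.sign_off())"
```

```text
the job is handed in; nothing more can be done
None
```

All four steel tubes were set down and released upright on their matching plates, each within about 1 mm of centre by the wrist camera (big tube checked just before touchdown only); the copper and blue tubes were left alone, and the job was handed in at about 34 s.

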